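# Set the lathe tailstock in its detent and hold the hidden bolt head

## Robot

A 6-joint arm with a two-finger parallel gripper is mounted at the origin on the work surface. World frame = base frame: x ahead of the robot, y to its left, z up, the work surface at z = 0. Lengths are in m, angles in rad, forces in N, time in s.
With the tool pointing down it reaches from about 0.325 to 0.9 m from the base axis. Payload 6.1 kg.
Tool frame: the origin (TCP) lies midway between the tips of the shut fingers; the grasp point (between the pads) lies 19 mm behind it; z points along the fingers, y is the line along which they close (so a half turn about z gives the same grasp; the last joint's range is limited). The gripper opens to 85 mm and grips with 20 to 120 N. Pads are 22 mm wide; open, the fingers measure 114 mm over their backs; the gripper's body (76 mm by 85 mm) begins 54 mm behind the grasp point. The pads swing forward as they close: fully open they stand 13 mm farther back than shut.
Start: joints at [1.157, 0.22, 1.526, -0, 1.395, -0.126], TCP at [0.177, 0.599, 0.231] pointing down, gripper open.
Joint ranges: [-2.98, 2.98], [-0.91, 2.08], [0.09, 2.57], [-1.24, 4.39], [0.2, 2.65], [-2.68, 2.68]. Speed limits (rad/s): [2.57, 2.57, 3.01, 3.14, 3.14, 3.14].

## Interface

Orientations are given as a rotation vector (axis times angle).
In Python, from station import goto, movel, movej, move_gripper, pause, inverse_kinematics, capture, camera_info, IKError, finish_job, read_time_s, read_qpos, read_qvel, read_tau, read_eef_pos, read_tcp_rot, read_wrist_force, read_wrist_torque, read_width, read_gripper_force gives the robot as it stands. Calls block until the motion is done:
- goto(position, orientation): joint-space move of the TCP to a pose.
- movel(position, ori=None, vel=0.15, f_stop=None): straight line of the TCP; ori=None keeps the orientation; vel is the mean speed in m/s. With f_stop (N) it stops when the force on the tool has changed by that much, and returns True; else False.
- movej(angles): joint-space move.
- move_gripper(opening, strength=None): finger opening in m; strength is the grip in N (None keeps the last); returns when the fingers have stopped.
- pause(seconds).
- inverse_kinematics(position, orientation): joint angles nearest the present ones, or None.
- capture(name): name is "scene" or "top" or "wrist"; returns (picture, depth): 420x560x3 uint8, red, green, blue; 420x560 float32, m along the optical axis (not along the pixel's ray), 0 where there is no reading.
- camera_info(name): a dict with "fov_y" (degrees; the focal length in pixels is half the picture's height over the tangent of half this angle, whatever the lens; pixels are square), "cx", "cy" (the principal point, pixels), "dist" ([k1, k2, p1, p2, k3] as OpenCV has them; the pictures are not rectified), "cam_to_world" (4x4, takes a point from camera to world coordinates). Camera axes: x right, y down, z forward; pixel columns grow to the right and rows downward; lengths in m; the calibration is good to about 2 mm. A picture is of the moment at which its call begins: read the wrist's pose just before it. camera_info takes no time and is no camera call; for the wrist camera it gives the pose at the moment of the call.
A pose or a line that the arm cannot do raises IKError and nothing moves.
- finish_job(): hands the job in; it is judged then, once.
Readings, each from a call of its own:
- read_time_s(): time.
- read_qpos(): joint angles.
- read_qvel(): joint speeds.
- read_tau(): joint torques, N m.
- read_eef_pos(): TCP position.
- read_tcp_rot(): TCP orientation.
- read_wrist_force(): force on the tool from outside, world axes, zero at the start.
- read_wrist_torque(): the same for the moment, N m.
- read_width(): finger opening in m.
- read_gripper_force(): force on a finger pad.
Only numpy, scipy, OpenCV 4.12 (cv2) and the standard library are available. Lean on these libraries where they do the work, as an engineer would, in place of code of your own. Each camera call takes 0.05 s, during which the arm holds its last target. There are 200 camera calls.

## Task

On the little lathe, slide the tailstock along the bed towards the headstock, all the way to its stop where the detent holds it. Then let go of the bracket, reach from above into the narrow gap behind it, grip the slowly turning hexagon bolt head there and hold it from turning, so that the motor in front can tighten the nut. Finish while still gripping the bolt head, with the tailstock still in its detent, and leave the adapter and the two chisels lying where they are.

Things in the scene. Friction and masses are not known exactly. Their poses are not given: they have to be found in the camera images.
- lathe: Bench lathe fixed to the desk (all sizes in mm), 435 long along its y axis, z up. Origin: on the desk, midway across the bed, under the middle of the gap (between tail cover and bracket) as it is when the tailstock is seated. +y points to the headstock. Two aluminium rails, 60 wide overall, top 40 high. White headstock 90 wide, 134 high, y = 155 to 270, with a chuck (radius 21) reaching to y = 103.
- cover_edge (a point): Middle of the upper edge of the tail cover where it faces the gap: lathe x = 0, y = -25, 105 above the desk. The white cover is 84 wide, runs from y = -165 to here, and is hollow and open towards the gap. Up to 80 from the bed's middle line nothing stands beside the bed, so fingers have room on both sides.
- tailstock (a joint): How far the tailstock has slid along lathe +y, m: 0 fully back, 0.040 at the end stop where the detent holds it; starts at 0 to 0.018. Drag about 2 N; from 0.027 to 0.034 a detent hump resists with up to about 9 N more, then it helps towards the stop and holds against about 10 N. The gap from the tail cover to the bracket's rear face is 10 mm plus this value: 50 mm when seated.
- bracket_top (a point): Centre of the top of the tailstock's upright aluminium bracket, 110 above the desk, at lathe x = 0, y = joint value - 8 mm. The bracket is 44 wide (lathe x, good to pinch), 14 thick (lathe y), 70 tall. In front (+y) it carries a dark round gearmotor, radius 17, 42 long, axis 85 above the desk, over a foot 50 wide, 60 long, top 55 above the desk.
- bolt (a joint): Angle (rad) the bolt has turned about its level axis (lathe +y), clockwise as seen looking along +y. The motor turns it all the time at about 0.1 rad/s with about 0.12 N m; a firm grip on the head stops it. At 0 and every pi/3 two flats are upright (facing lathe -x and +x). Starts at 0 to 1.05.
- bolt_head: Steel hexagon bolt head behind (-y of) the bracket: 20 across flats, 23 across corners, 12 long along the bolt axis (its y). Origin at its centre, 85 above the desk, 22 behind the bracket's rear face. A sleeve of radius 8 joins it to the bracket. With the tailstock seated it is at lathe y = +3, almost mid-gap, free above and on both sides.
- adapter: Loose black power adapter, 55 x 125 x 34 high, lying beside the lathe on its far (+x) side. Origin: centre of its underside.
- chisel_a: Loose carving chisel with a wooden handle 110 long, 14 thick, and a short steel blade; 160 long in all along its x axis, lying on the desk on the far side of the lathe. Origin: on the desk under it, 30 from the handle's middle towards the blade.
- chisel_b: A second, equal chisel lying beside the first; origin likewise.

How it is judged:
By the outcome, as a careful person would: the job done as asked, in the order asked, and still so for the second after the job is handed in, while the arm keeps its last pose, push and grip.
It also fails if it takes over 45 s, if anything falls off the work surface, if the arm or the gripper's body presses on something with over 40 N, if the wrist force passes 120 N, or if a joint passes its speed limit or range.

## Working session

There is one attempt and no reset: what is moved stays moved. The work goes in short steps, each a Python script; the robot and the scene stay as the last script left them, time stands still between calls to the robot, and variables do not carry over. Pictures are saved under pics/ and viewed, at most 10 in all, crops included, and the job is handed in when it is done.

```bash
ls; mkdir -p pics; python3 - <<'E'
from station import *
import cv2,numpy as np
for n in("scene","top"):
    p,d=capture(n);cv2.imwrite(f"pics/{n}.png",p[:,:,::-1]);np.save(f"pics/{n}_d.npy",d)
    i=camera_info(n);print(n,i["fov_y"],i["cx"],i["cy"],i["dist"],np.round(i["cam_to_world"],3).tolist())
a,b=[cv2.imread(f"pics/{n}.png") for n in("scene","top")]
print(read_time_s(),read_tcp_rot())
E
```

```text
pics
scene 48.57521741091389 279.40365936040376 210.3707745042276 [-0.066819  0.        0.        0.        0.      ] [[-0.492, 0.48, -0.726, 1.312], [0.87, 0.271, -0.411, 0.387], [-0.001, -0.834, -0.551, 0.587], [0.0, 0.0, 0.0, 1.0]]
top 43.818813769976764 282.4049929953454 213.28713906615832 [-0.00038203  0.          0.          0.          0.        ] [[-0.003, -0.998, 0.067, 0.601], [-1.0, 0.004, 0.018, 0.019], [-0.018, -0.067, -0.998, 1.022], [0.0, 0.0, 0.0, 1.0]]
0.1 [-4.50469655e-01 -3.10869061e+00  2.63613829e-03]
```

View pics/top.png

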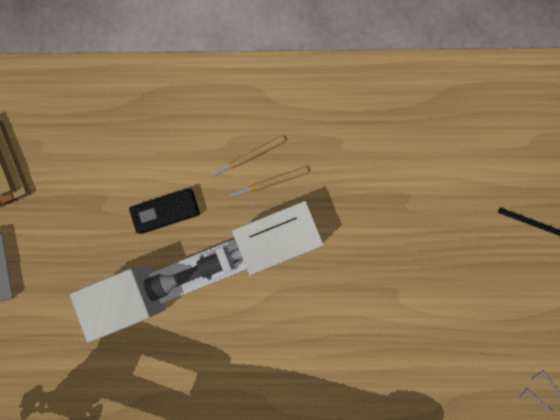

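View pics/scene.png

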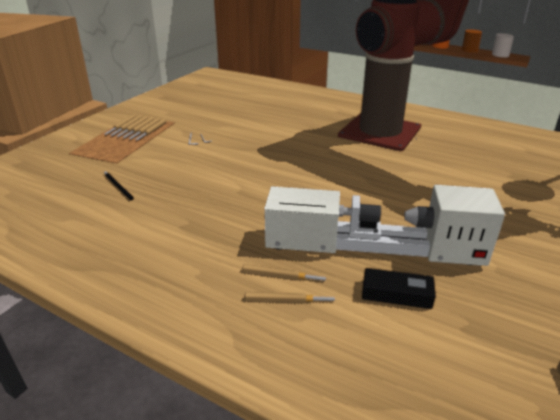

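The top view shows the lathe: headstock at left around (110,305), tail cover at (278,238), gap and bracket near (235,257). The adapter is at (165,210) and the chisels at (250,155) and (270,182). In the scene view the cover is at (303,220) and the bracket at (356,217).

```bash
cat > h.py <<'E'
import numpy as np,cv2
from station import *
def cloud(d,i):
    h,w=d.shape;f=h/2/np.tan(np.radians(i["fov_y"]/2))
    K=np.array([[f,0,i["cx"]],[0,f,i["cy"]],[0,0,1]])
    uv=np.stack(np.meshgrid(np.arange(w),np.arange(h)),-1).reshape(-1,1,2).astype(float)
    n=cv2.undistortPoints(uv,K,np.array(i["dist"])).reshape(h,w,2)
    P=np.dstack([n*d[...,None],d]);T=np.array(i["cam_to_world"])
    W=P@T[:3,:3].T+T[:3,3];W[d<=0]=np.nan
    return W
E
python3 - <<'E'
from h import *
d=np.load("pics/top_d.npy");W=cloud(d,camera_info("top"));img=cv2.imread("pics/top.png")
def rect(m,name):
    m=cv2.morphologyEx(m.astype(np.uint8),cv2.MORPH_OPEN,np.ones((3,3)))
    n,l,s,c=cv2.connectedComponentsWithStats(m)
    k=1+np.argmax(s[1:,4]);P=W[l==k]
    r=cv2.minAreaRect(P[:,:2].astype(np.float32));print(name,s[k],np.round(r[0],4),np.round(r[1],4),round(r[2],2),"z",np.median(P[:,2]));return np.array(r[0])
z=W[...,2];u=np.arange(560)[None]+0*z
white=img.min(2)>110
c=rect((abs(z-.105)<.012)&(u>225)&(u<330),"cover")
h=rect((abs(z-.134)<.012)&(u<160),"head")
e=(h-c)/np.linalg.norm(h-c);print("e",e,np.linalg.norm(h-c),"expect .3075",np.degrees(np.arctan2(e[1],e[0])))
o=c+e*.095; o2=h-e*.2125; print("origin",o,o2)
ex=np.array([e[1],-e[0]])
L=np.dstack([(W[...,:2]-(o+o2)/2)@ex,(W[...,:2]-(o+o2)/2)@e,z])
np.set_printoptions(precision=0,suppress=True,linewidth=200)
for y in range(-40,60,4):
    m=(abs(L[...,0])<.012)&(abs(L[...,1]*1000-y)<2)
    print(y,np.nanmedian(L[m][:,2])*1000,np.nanmax(L[m][:,2])*1000,m.sum())
E
```

```text
cover [ 233  202   90   73 3784] [0.6179 0.0494] [0.0842 0.1486] 21.79 z 0.10414867566651914
head [  70  269   81   73 3630] [0.5052 0.3302] [0.0899 0.1166] 21.85 z 0.13262282631729377
e [-0.37266224  0.92796705] 0.30251902103040146 expect .3075 111.87989874480051
origin [0.58251772 0.13759231] [0.58437395 0.13297012]
-40 104.03724929756453 107.40627786309665 32
-36 103.59049996207904 106.40438739467994 31
-32 103.49575431435382 106.74631811928681 32
-28 103.73786644133254 107.31495833563388 23
-24 93.11477038576332 96.07956150976993 28
-20 92.88177090206085 96.89534014336265 29
-16 91.46624166971907 93.69804163220985 18
-12 90.0016092216243 93.49651919386115 26
-8 89.57514824718471 93.3625983937828 27
-4 90.33585630306385 108.99930581263595 37
0 107.09577052521469 110.52012720969262 54
4 108.6925212019717 111.89836714345414 31
8 108.75959244218969 111.83373950127739 31
12 108.23035446163765 112.4611399862685 21
16 99.22731313687217 105.12447919359235 30
20 98.9797726569594 103.56267884715243 32
24 99.52751009419136 103.15929985383853 31
28 99.25659118952235 103.99033034144622 31
32 99.26430094861094 103.76963093999491 31
36 99.07323588569977 104.2979592806299 28
40 98.64713428868754 104.24014503492984 32
44 99.43766682849909 104.22349510829044 31
48 98.91411500608926 102.06489656781147 27
52 99.59909995645589 103.63953879067422 31
  return np.nanmean(a, axis, out=out, keepdims=keepdims)
Traceback (most recent call last):
ValueError: zero-size array to reduction operation fmax which has no identity
```

```bash
cat >> h.py <<'E'
from scipy.spatial.transform import Rotation as Ro
O=np.array([.5834,.1353]);E=np.array([-.3727,.9280]);X=np.array([E[1],-E[0]])
def ori():
    c=Ro.from_rotvec(read_tcp_rot()).as_matrix()
    y=np.array([*X,0]);y=y*np.sign(y@c[:,1]);z=np.array([0,0,-1.])
    return Ro.from_matrix(np.c_[np.cross(y,z),y,z]).as_rotvec()
def L2W(x,y,z,o=None):
    return np.array([*((O if o is None else o)+x*X+y*E),z])
def W2L(W):
    return np.dstack([(W[...,:2]-O)@X,(W[...,:2]-O)@E,W[...,2]])
E
python3 - <<'E'
from h import *
R=ori();p=L2W(0,-.002,.22)
print(R,inverse_kinematics(p,R),inverse_kinematics(L2W(0,.003,.066),R))
goto(p,R);print(read_time_s(),read_eef_pos(),p)
i=camera_info("wrist");img,d=capture("wrist")
np.save("pics/w1_d.npy",d);np.save("pics/w1_i.npy",i,allow_pickle=True);cv2.imwrite("pics/w1.png",img[:,:,::-1])
L=W2L(cloud(d,i));c=i["cam_to_world"];print(np.round(c,3))
np.set_printoptions(precision=1,suppress=True,linewidth=200)
for y in range(-40,40,2):
    m=(abs(L[...,0])<.008)&(abs(L[...,1]*1000-y)<1)
    if m.sum()>3:print(y,np.nanpercentile(L[m][:,2],[10,50,90])*1000,m.sum())
E
```

```text
[1.75945546 2.60267571 0.        ] [ 9.30338231e-02  1.67279047e-01  1.60900847e+00 -4.44089210e-16
  1.36530513e+00 -2.88865207e-01] [ 1.01117601e-01  3.27981346e-01  1.72599082e+00 -4.44089210e-16
  1.08762049e+00 -2.80781430e-01]
2.3083 [0.58392808 0.13441394 0.22004263] [0.5841454 0.133444  0.22     ]
[[ 0.928  0.353  0.12   0.553]
 [ 0.373 -0.878 -0.299  0.212]
 [ 0.     0.322 -0.947  0.364]
 [ 0.     0.     0.     1.   ]]
-40 [105.5 106.2 107. ] 40
-38 [105.7 106.4 107. ] 42
-36 [105.5 106.3 106.7] 40
-34 [105.3 106.4 107. ] 42
-32 [105.4 106.6 107.5] 42
-30 [105.2 106.2 107.2] 39
-28 [ 95.  105.8 106.9] 69
-26 [ 93.3 104.6 106.7] 90
-24 [92.4 95.8 97.1] 36
-22 [92. 96. 97.] 39
-20 [91.8 95.7 96.7] 40
-18 [91.7 96.  97. ] 44
-16 [88.1 93.7 96. ] 62
-14 [91.5 93.4 94.8] 31
-12 [91.  93.5 94.6] 30
-10 [90.  93.2 94.5] 40
-8 [90.8 93.4 94.7] 39
-6 [92.7 94.1 94.7] 15
0 [109.9 110.8 111.6] 21
2 [110.6 111.1 112. ] 51
4 [110.3 111.4 112.1] 47
6 [110.5 111.4 112. ] 44
8 [110.8 111.9 295.4] 85
10 [295.8 301.2 305.9] 1744
12 [298.7 303.3 306.8] 633
14 [101.  104.3 110.6] 103
16 [100.6 102.2 103.4] 43
18 [100.4 102.5 103.6] 52
20 [100.1 102.4 103.3] 45
22 [101.  102.2 103.6] 50
24 [100.2 102.6 103.5] 48
26 [100.4 102.3 103.5] 46
28 [101.1 102.6 103.6] 52
30 [100.7 102.2 103.5] 46
32 [100.7 102.5 103.5] 51
34 [100.6 102.4 103.9] 46
36 [101.1 102.5 103.5] 55
38 [100.3 102.2 103.5] 45
```

View pics/w1.png

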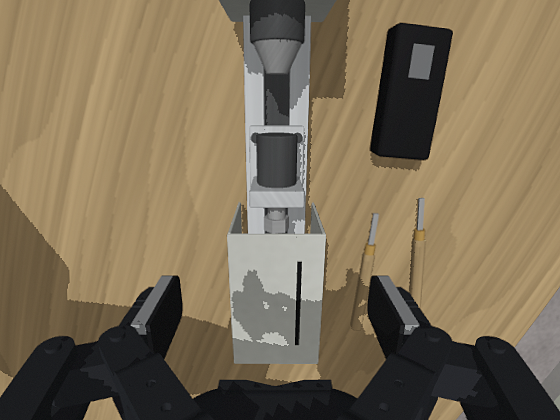

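The wrist view shows the cover at (277,300), bolt head at (275,218), bracket top at (276,197), and motor at (275,160), all aligned with the picture's vertical. The gripper is open above.

```bash
python3 - <<'E'
from h import *
d=np.load("pics/w1_d.npy");i=np.load("pics/w1_i.npy",allow_pickle=True).item();L=W2L(cloud(d,i))
def ext(m,n):
    q=L[m];print(n,m.sum(),"x",np.round(np.percentile(q[:,0],[.5,99.5])*1000,1),"y",np.round(np.percentile(q[:,1],[.5,99.5])*1000,1),"rect",[np.round(v,4) for v in cv2.minAreaRect(q[:,:2].astype(np.float32))])
z=L[...,2];v=np.arange(420)[:,None]+0*z;u=np.arange(560)[None]+0*z
c=(u>215)&(u<340)
ext(c&(abs(z-.111)<.003)&(v>170)&(v<212)&(L[...,1]>-.01),"bracket")
ext(c&(abs(z-.1065)<.003)&(v>225)&(v<365),"cover")
m=c&(abs(z-.093)<.008)&(L[...,1]<-.017)&(L[...,1]>-.0235)&(v<240)
q=L[m]
for x in range(-14,15,2):
    k=abs(q[:,0]*1000-x)<1
    if k.sum()>2:print(x,np.round(np.median(q[k,2])*1000,1),k.sum())
E
```

```text
bracket 946 x [-19.8  23.4] y [ 0.  13.8] rect [array([0.0018, 0.007 ]), array([0.0142, 0.0434]), np.float64(89.8953)]
cover 11924 x [-39.6  43.5] y [-163.9  -25.6] rect [array([ 0.0019, -0.0952]), array([0.0845, 0.1407]), np.float64(0.0609)]
-8 89.8 15
-6 92.3 23
-4 95.2 13
-2 96.7 15
0 96.9 13
2 96.3 24
4 95.9 13
6 96.2 14
8 95.4 21
10 92.2 13
12 87.8 12
```

```bash
echo 'O=O+.0019*X-.0002*E' >> h.py; python3 - <<'E'
from h import *
R=ori()
movel(L2W(0,.0072,.13),R,vel=.15)
print(movel(L2W(0,.0072,.072),R,vel=.08,f_stop=15),read_time_s())
move_gripper(.038,60);f0=read_wrist_force()
print(read_width(),read_gripper_force(),f0,read_time_s())
s=movel(L2W(0,.0072+.0268,.072),R,vel=.025,f_stop=35)
p=read_eef_pos();print(s,(p[:2]-O)@X,(p[:2]-O)@E,p[2],read_wrist_force(),read_width(),read_time_s())
E
```

```text
False 3.9833
0.04343196887542463 63.56985926628113 [-4.1563575  -1.43291569  5.53978789] 4.45
False -0.00028736230266715847 0.032159843807563135 0.07277488766969407 [-1.56521054 -8.084831    4.56892866] 0.04329116314012912 5.675
```

```bash
python3 - <<'E'
from h import *
pause(.3)
p=read_eef_pos();print((p[:2]-O)@X,(p[:2]-O)@E,p[2],read_wrist_force()[:2]@E,read_time_s())
R=ori()
s=movel(L2W(0,.0072+.0300,.072),R,vel=.02,f_stop=30);pause(.2)
p=read_eef_pos();print(s,(p[:2]-O)@X,(p[:2]-O)@E,p[2],read_wrist_force()[:2]@E,read_time_s())
i=camera_info("wrist");img,d=capture("wrist")
cv2.imwrite("pics/w2.png",img[:,:,::-1]);L=W2L(cloud(d,i))
z=L[...,2];c=(abs(L[...,0])<.018)
for n,m in(("bracket",c&(abs(z-.111)<.004)&(L[...,1]>.01)&(L[...,1]<.06)),("cover",c&(abs(z-.106)<.004)&(L[...,1]<-.01)&(L[...,1]>-.06))):
    print(n,m.sum(),np.round(np.percentile(L[m][:,1],[1,50,99])*1000,1) if m.sum() else "")
E
```

```text
-0.0002828004366519316 0.03214255783684723 0.07278846945999336 -6.719290708401321 5.975
False -0.00030107727976281146 0.03213466202054674 0.07276903695280737 -17.86483155595869 6.4833
bracket 3195 [25.3 34.1 39.6]
cover 0
```

View pics/w2.png

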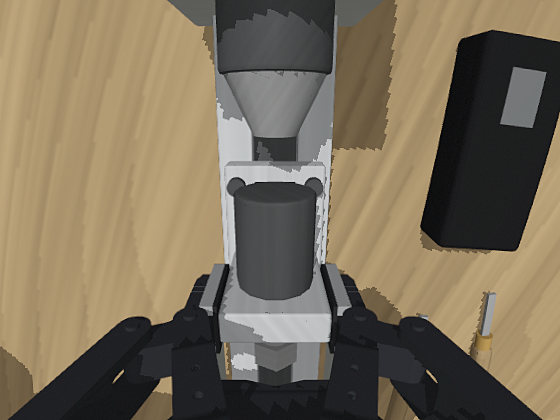

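Seated: the motor and bracket (275,325) are gripped between the pads. The bracket has stopped at y = 32.1 mm with the force rising to 18 N, so it is at its hard stop.

```bash
python3 - <<'E'
from h import *
from scipy.optimize import least_squares
R=ori()
movel(L2W(0,.0323,.0722),R,vel=.05)
print("f",read_wrist_force())
move_gripper(.085);movel(L2W(0,.0322,.165),R,vel=.15);movel(L2W(0,.003,.170),R,vel=.1)
print("f",read_wrist_force(),read_width())
def meas(n):
    pause(.3);t=read_time_s();i=camera_info("wrist");img,d=capture("wrist")
    cv2.imwrite(f"pics/{n}.png",cv2.resize(img[130:330,180:380,::-1],(600,600)));L=W2L(cloud(d,i))
    np.save(f"pics/{n}.npy",L)
    z=L[...,2];y=L[...,1];x=L[...,0]
    for nm,m in(("bracket",(abs(x)<.018)&(abs(z-.111)<.003)&(y>.015)&(y<.06)),("cover",(abs(x)<.038)&(abs(z-.106)<.003)&(y<-.01)&(y>-.05))):
        if m.sum():print(nm,np.round(np.percentile(y[m],[1,99])*1000,1),np.median(z[m]))
    m=(abs(x)<.013)&(y>-.001)&(y<.007)&(z>.085)&(z<.1);q=L[m]*1000
    def res(p):
        a=np.radians(p[0]+np.array([-30,30,90,-90]))  # face normals
        X0=q[:,0]-p[1];Z=((10-X0[:,None]*np.sin(a[:3]))/np.where(abs(np.cos(a[:3]))<.05,1e-2,np.cos(a[:3])))
        Z=np.where(np.cos(a[:3])>.05,Z,99).min(1);return q[:,2]-85-p[2]-Z
    best=min((least_squares(res,[a,0,1],bounds=([-36,-3,-1],[36,3,3]),loss="soft_l1") for a in(-25,-15,-5,5,15,25)),key=lambda s:s.cost)
    print("t",t,"alpha,x0,dz",np.round(best.x,2),"rms",np.sqrt(np.mean(res(best.x)**2)),m.sum())
    for k in range(-12,13,2):
        s=abs(q[:,0]-k)<1
        if s.sum()>2:print((k,round(float(np.median(q[s,2])),1)),end=" ")
    print()
meas("b1");pause(1.5);meas("b2");print(read_time_s())
E
```

```text
f [-3.44585789 -2.85430124  4.57435202]
f [0.12473738 0.15679754 0.9384694 ] 0.08497920666599927
bracket [25.6 38.9] 0.11117385789925663
cover [-49.8 -25.1] 0.10617185291409684
t 8.7917 alpha,x0,dz [-3.60e+01  1.00e-02  1.29e+00] rms 0.7780536127398047 319
(-10, 87.4) (-8, 94.5) (-6, 95.2) (-4, 95.8) (-2, 96.0) (0, 96.4) (2, 96.9) (4, 96.8) (6, 94.7) (8, 92.4) (10, 90.0) 
bracket [25.1 38.9] 0.11121729589600049
cover [-49.7 -25. ] 0.10615336293871
t 10.6417 alpha,x0,dz [-31.81   0.07   1.31] rms 0.64115478599631 324
(-10, 88.6) (-8, 92.6) (-6, 95.7) (-4, 96.4) (-2, 96.2) (0, 96.1) (2, 96.2) (4, 96.2) (6, 96.3) (8, 92.8) (10, 89.3) (12, 87.8) 
10.6917
```

View pics/b2.png

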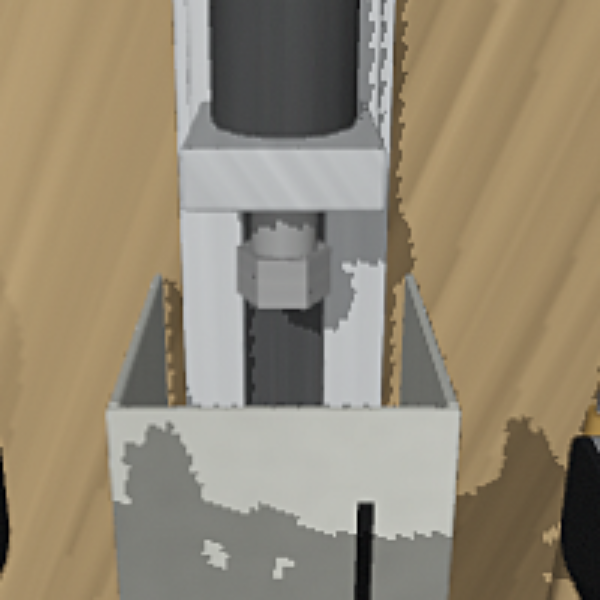

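Seated view: the gap is 50 mm, bracket edge at row 210 and cover edge at row 407. The bolt head at (285,275) has a flat on top, so the flats will be upright at about t ≈ 16 s.

```bash
python3 - <<'E'
from h import *
R=ori()
move_gripper(.045)
print(movel(L2W(0,.003,.065),R,vel=.08,f_stop=12),read_time_s())
move_gripper(.028);f0=read_wrist_force()
pause(max(0,15.8-read_time_s()))
move_gripper(.012,80)
for k in range(3):
    p=read_eef_pos();print(read_time_s(),read_width(),read_gripper_force(),read_wrist_force()-f0,read_wrist_torque(),np.round([(p[:2]-O)@X,(p[:2]-O)@E,p[2]],4));pause(.4)
E
```

```text
False 12.625
16.0417 0.01836237970714677 78.2593088876456 [-2.91004606 -1.28277209  4.47358942] [-0.18891749  0.62997208  0.01196856] [-0.0003  0.003   0.0652]
16.4417 0.017955683741664927 78.3803349151276 [-3.55862404 -1.95441487  6.5535104 ] [-0.21207282  0.7251327   0.01576695] [-0.0003  0.003   0.0652]
16.8417 0.017903819345716793 78.382211944554 [-3.02416927 -1.47691154  5.41065484] [-0.27819322  0.70406163  0.02257725] [-0.0004  0.003   0.0652]
```

```bash
python3 - <<'E'
from h import *
def st():
    p=read_eef_pos();print(round(read_time_s(),2),round(read_width()*1e3,3),round(read_gripper_force(),1),read_wrist_force(),read_wrist_torque()[:2]@E)
st();i=camera_info("wrist");a,d=capture("wrist");pause(2);st();b,d2=capture("wrist")
L=W2L(cloud(d2,i));z=L[...,2];y=L[...,1]
m=(abs(L[...,0])<.018)&(abs(z-.111)<.003)&(y>.015)&(y<.06);print("bracket y",np.percentile(y[m],[1,99]),m.sum())
D=cv2.absdiff(a,b).max(2);ys,xs=np.where(D>25);print("changed",len(ys),(np.median(xs),np.median(ys)) if len(ys) else "")
s,_=capture("scene")
cv2.imwrite("pics/g.png",np.hstack([cv2.resize(b[250:420,180:380,::-1],(400,340)),cv2.resize(s[170:270,300:420,::-1],(400,340),interpolation=cv2.INTER_CUBIC)]))
E
```

```text
17.24 18.059 78.4 [-5.24718183 -1.1455731   4.44253382] 0.8010697480594714
19.29 17.914 78.4 [-5.33786183 -2.20790777  4.47499541] 0.8509924090390241
bracket y [0.01533028 0.03916895] 4645
changed 5 (np.float64(272.0), np.float64(302.0))
```

View pics/g.png

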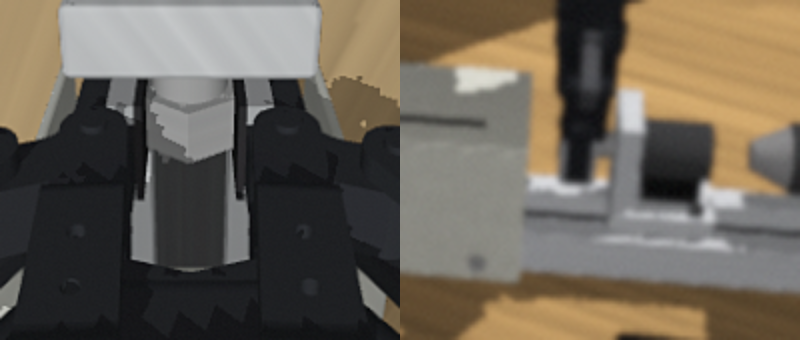

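The bolt head at (190,120) has a corner on top and its upright flats between the pads. Nothing changed over 2 s, and the bracket is still seated. I'm handing the job in.

```bash
python3 -c "
from station import *
print(finish_job(),read_time_s())"
```

```text
the job is handed in; nothing more can be done
the job is handed in; nothing more can be done
```

The job is handed in: the tailstock is seated at its stop, the bolt head is gripped on its upright flats at about 78 N and showed no turning over 2 s, and I did not touch the adapter or chisels.

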